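Hold the spring clip open over the medication card

ROBOT

A 6-joint arm with a two-finger parallel gripper is mounted at the origin on the work surface. World frame = base frame: x ahead of the robot, y to its left, z up, the work surface at z = 0. Lengths are in m, angles in degrees, forces in N, time in s.
With the tool pointing down it reaches from about 0.275 to 0.725 m from the base axis. Payload 15.9 kg.
Tool frame: the origin (TCP) lies on the centre line of the jaws, within the pads' length; the fingertips stand 8 mm ahead of it and the grasp point (between the pads) lies 11 mm behind it (env.finger_overhang is the z of the fingertips in the tool frame, in m); z points along the fingers, y is the line along which they close (so a half turn about z gives the same grasp; the last joint's range is limited). The gripper opens to 85 mm and grips with 20 to 120 N. Pads are 22 mm wide; open, the fingers measure 114 mm over their backs; the gripper's body (76 mm by 85 mm) begins 54 mm behind the grasp point. The pads swing forward as they close: fully open they stand 13 mm farther back than shut.
Start: joints at [-77.235, 12.198, -1.971, 75.831, 0, 90], TCP at [0.11, -0.488, 0.239] pointing down, gripper open.
Joint ranges: [-170.91, 170.91], [-42.67, 98.43], [-65.05, 77.54], [-120.47, 116.71], [-90, 82.35], [-180, 180]. Speed limits (degrees/s): [108.29, 108.29, 136.94, 147.25, 180, 180].

INTERFACE

Orientations are given as [roll, pitch, yaw] about the fixed x, y, z axes, in that order (R = Rz(yaw) Ry(pitch) Rx(roll)).
In Python, from cell import env gives the robot as it stands.
- The arm moves only by the tool apply_moves, never from a script. Its argument "deltas" is a list that holds one entry, the list of rows, each a list of 4 numbers: the shift along the world's x, y, z in cm, then the turn about the world's z in degrees. A call has 1 to 12 rows; each row shifts and turns the commanded pose from where the row before left it; what a row does not reach is not made up. A row lasts 1/8 s, in which the tool goes at most 62.5 mm and 10.7 degrees, less where a joint would pass 70% of its speed; a pose out of reach is approached as far as the arm can. A call is refused whole if a number of a shift passes 6.25 or a number of a turn 10.7, either way. A call with a gripper value outside its range is refused whole. "grip" is the opening, from 0 (shut) to 1 (fully open), set as the call begins (left out, the last holds). The fingers move at their own pace and stop on an object; "squeeze" is the grip in N (left out, the last holds). Time passes only in rows, so rows that do not move let the fingers close. It gives the time, the measured TCP pose, the force, the opening and the grip force at its end, in the units of the state.
- env.read_state(): the state, without advancing time (a new reading comes with each control period).
- env.capture(name): name is "scene" or "top" or "wrist"; returns (picture, depth): 384x512x3 uint8, red, green, blue; 384x512 float32, m along the optical axis (not along the pixel's ray), 0 where there is no reading.
- env.camera_params(name): a dict with "mtx" (3x3 intrinsics, pixels), "k1" (the pictures are not rectified: a ray, as slopes to the right and down, at radius r is drawn at 1 + k1 r^2 times it, then the intrinsics apply), "extrinsics" (4x4, takes a point from world to camera coordinates); the wrist camera has in their place "hand_eye" (4x4, takes a point from camera to tool coordinates, whose origin is the TCP and whose axes are the flange's). Camera axes: x right, y down, z forward; pixel columns grow to the right and rows downward; lengths in m; the calibration is good to about 2 mm. A picture is of the moment at which its call begins: read the wrist's pose just before it. camera_params takes no time and is no camera call.
- env.sign_off(): hands the job in; it is judged then, once.
The state is a dict: "t": time; "joints": joint angles; "joint_velocities": joint speeds; "effort": joint torques, N m; "tool_pos": TCP position; "tcp_rot": TCP orientation; "ft_force": force on the tool from outside, world axes, zero at the start; "wrist_torque": the same for the moment, N m; "grip_width": finger opening in m; "grip_force": force on a finger pad.
Only numpy, scipy, OpenCV 4.12 (cv2) and the standard library are available. Lean on these libraries where they do the work, as an engineer would, in place of code of your own. Each camera call takes 0.05 s, during which the arm holds its last target. There are 200 camera calls.

TASK

Lift the hinged cover of the card box by its wire bail, swing it right over and lower it gently onto its back stop. Then squeeze the spring clip that bites the rim of the white tray, take it off with its jaws held open, and bring it down over the card standing in the box so that the gaping jaws straddle the middle of the card's top edge, clip upright, in line with the card and touching neither card nor box. Finish there, still squeezing the clip wide open in mid-air (do not let go), with the other things on the cart left where they stood.

Things in the scene. Friction and masses are not known exactly. Their poses are not given: they have to be found in the camera images.
- cardbox: Fixed grey plastic box, 90 (x) x 150 (y) x 80 mm high, walls 4 mm, with a white hinged cover on top; a stiff white card stands upright in it. Origin: centre of the underside, on the deck; z up. Its -x side (the bail side) faces roughly towards the robot; the cover's hinge runs along y at the top of its +x wall.
- card_top (a point): Middle of the card's top edge. Card 3 mm thick (x), 110 mm long (y, along the box), on the box's centre line, top edge 76 mm above the deck, 4 mm under the box rim; 39 mm of free space on each side of it, 60 mm deep. Axes as the box. Hidden under the cover until that is opened.
- bail (a point): Middle of the cover's steel bail bar: round, 10 mm thick, 90 mm long along the box's y, on two thin side wires 38 mm out from the cover's front edge (30 mm free between bar and cover, nothing under it; 84.5 mm above the deck when shut). 128 mm from the hinge. The bar can turn between finger pads.
- cover_hinge (a point): Middle of the hinge axis (along the box's y, 80.5 mm above the deck, 45 mm behind the box centre). With the cover at angle q the bail bar is at box x = 45 - 128 cos q + 4 sin q, height 80.5 + 128 sin q + 4 cos q (mm).
- cover (a joint): Cover angle, rad: 0 shut, 1.57 upright, 2.4 on its back stop, leaning out over the far side. Cover 90 x 150 x 5 mm, 100 g, some hinge friction: let go below about 1.1 it falls shut, past about 2.05 it falls onto the stop and slams if let go early; in between it stays. Its weight keeps it on the stop. Gentle: under 2 rad/s near the stop.
- tray: Fixed white plastic tray 120 (x) x 170 (y) x 45 mm high, walls 4 mm; three eyedrop bottles stand in it. Origin: centre of the underside, on the deck. The clip bites the -x wall (the one towards the robot).
- clip: Loose steel spring clip (clothes-peg kind, 65 g) biting the tray's -x wall, jaws down, levers up. Origin: middle of its pivot barrel (10 mm thick, 32 mm along y), which rests on the rim, 50 mm above the deck. y along the rim, z up to the levers, x across the jaws (squeezing direction). All 30 mm wide (y). Jaw tips 31 mm below the origin; the throat ends 5 mm below it. Same turned half round.
- clip_levers (a point): Where to grip the clip: middle between its two flat levers, 36 mm above the origin of the clip. Levers reach from 6 to 48 mm above that origin. Biting the rim they splay, about 50 mm over the outside of their tips; squeezed fully they are parallel, 20 mm over the outside.
- jaw (a joint): Turn of each clip arm from shut, rad (both move together): 0 shut (2 mm between jaw tips), 0.03 biting the rim, 0.22 about 15 mm between the tips, 0.36 fully open at its stop (23 mm). Each lever needs about 4 N to start and 8 N to stay fully open; released, it snaps shut.
- drops1: Eyedrop bottle standing in the tray, 24 mm diameter, 60 mm tall; origin under its centre. Leave it.
- drops2: Second such bottle.
- drops3: Third such bottle.
- pillbox: White weekly pillbox with seven sliding lids, 150 x 42 x 23 mm, lying on the deck; leave it.
- cup: White ceramic cup, 72 mm diameter, 85 mm tall; leave it.
- ointment: Small white ointment jar, 38 mm diameter, 35 mm tall, between box and tray; leave it.
- glasses_case: Black spectacles case 60 x 155 x 36 mm at the back; leave it.
Things that resemble listed ones, but are neither listed nor needed, are in the scene too. Of the things like the clip, leave any that is green or red; of the rest the larger one is meant.

How it is judged:
By the outcome, as a careful person would: the job done as asked, in the order asked, and still so for the second after the job is handed in, while the arm keeps its last pose, push and grip.
It also fails if it takes over 56 s, if anything falls off the work surface, if the arm or the gripper's body presses on something with over 40 N, if the wrist force passes 120 N, or if a joint passes its speed limit or range.

## Working session

There is one attempt and no reset: what is moved stays moved. The work goes in short steps, Python scripts to look and compute and a tool call to move; the robot and the scene stay as the last step left them, time stands still between calls to the robot, and variables do not carry over. Pictures are saved under pics/ and viewed, at most 10 in all, crops included, and the job is handed in when it is done.

Besides the shell and the picture viewer there is one more tool, called after ">>>" by a JSON object that holds its "api" and its "payload". apply_moves: Moves the arm, as the interface text tells. Its arguments: {"type":"object","properties":{"deltas":{"type":"array","items":{"type":"array","items":{"type":"array","items":{"type":"number"}}}},"grip":{"type":"number"},"squeeze":{"type":"number"}},"required":["deltas"]}

```bash
mkdir -p pics
cat > h.py <<'E'
import numpy as np, cv2
from cell import env
from scipy.spatial.transform import Rotation as R
def cloud(name,st=None):
    st=st or env.read_state(); im,d=env.capture(name); p=env.camera_params(name)
    K=np.array(p["mtx"]);h,w=d.shape
    v,u=np.mgrid[:h,:w]
    pts=cv2.undistortPoints(np.stack([u,v],-1).reshape(-1,1,2).astype(np.float64),K,np.array([p["k1"],0,0,0.])).reshape(h,w,2)
    c=np.dstack([pts*d[...,None],d])
    if name=="wrist":
        H=np.array(p["hand_eye"]); c=c@H[:3,:3].T+H[:3,3]
        r=R.from_euler('xyz',st["tcp_rot"],degrees=True).as_matrix()
        c=c@r.T+np.array(st["tool_pos"])
    else:
        E=np.linalg.inv(np.array(p["extrinsics"])); c=c@E[:3,:3].T+E[:3,3]
    c[d==0]=np.nan
    return im,d,c
def save(im,n,s=1.5): cv2.imwrite(f"pics/{n}.png",cv2.resize(im[...,::-1],None,fx=s,fy=s,interpolation=cv2.INTER_CUBIC))
E
python3 - <<'E'
from h import *
print(env.read_state())
a=[]
for n in("scene","top"):
    im,d,c=cloud(n); np.savez(n,im=im,c=c); save(im,n)
E
```

```text
{'t': 0.0, 'joints': array([-7.72360095e+01,  1.22243453e+01, -2.00929293e+00,  7.58298892e+01,
        4.58704367e-04,  9.00000220e+01]), 'joint_velocities': array([-0.00513359,  0.0347369 ,  0.10610999,  0.08536361, -0.09478923,
       -0.07052017]), 'effort': array([-5.98770612e-05, -6.86151195e+01,  4.87121308e+01,  1.72046333e-02,
       -3.08531662e-05, -5.50890832e-05]), 'tool_pos': array([ 0.11039755, -0.48732296,  0.23881285]), 'tcp_rot': array([-1.79936473e+02, -4.58679671e-04,  1.27639680e+01]), 'ft_force': array([-0.63241894,  0.57395826, -1.01185923]), 'wrist_torque': array([ 0.01872517, -0.02261273, -0.03431089]), 'grip_force': 0.0, 'grip_width': 0.08530850801241602}
```

View pics/scene.png

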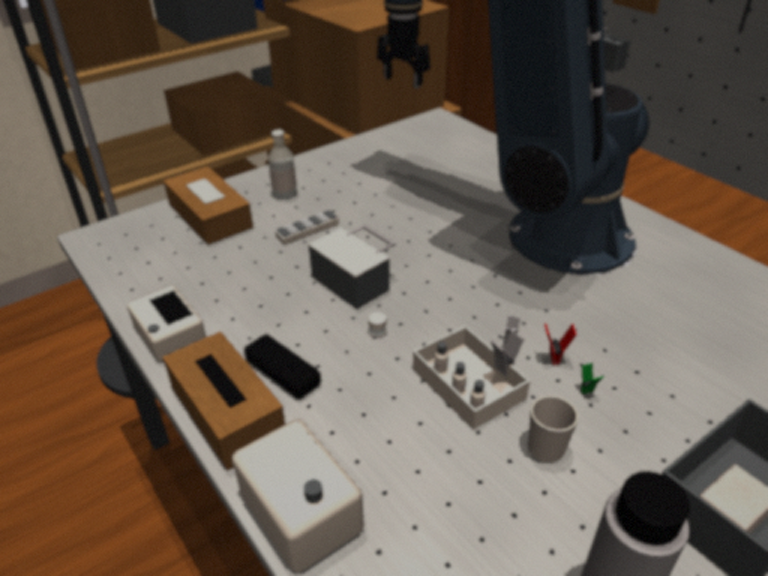

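View pics/top.png

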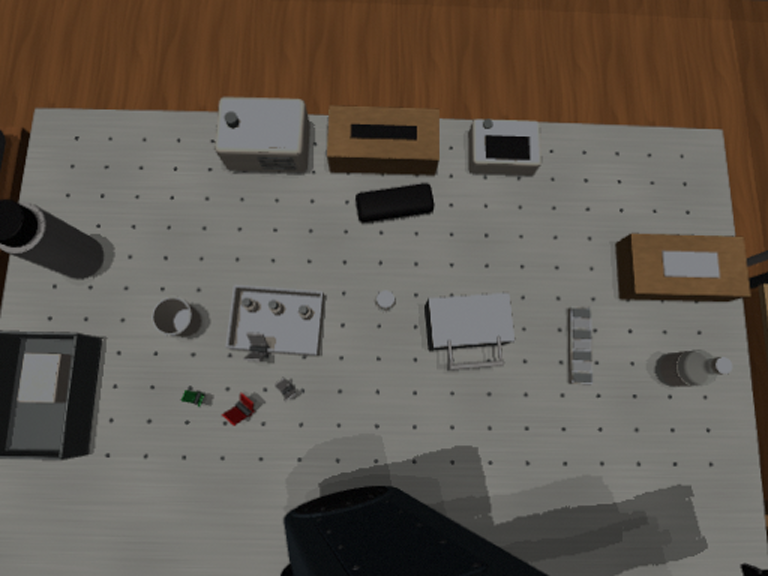

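The scene shows the box at top-view px (470,322), with its bail bar at (475,365), and the tray at (277,322). There are four clip-like things in the top view:
- (259,346): grey, large, on the tray's near wall
- (290,388): grey, small, on the deck
- (240,408): red
- (195,397): green

The grey one on the rim fits: it isn't red or green, it is the larger of the greys, and it bites the tray's -x wall.

Run:
```python
from h import *
for n in("scene","top"):
    z=np.load(n+".npz"); c=z['c']; P=c.reshape(-1,3); im=z['im'].reshape(-1,3)
    print(n,'deck z',np.nanmedian(P[(abs(P[:,2])<.02)][:,2]))
    def reg(x0,x1,y0,y1,z0,z1):
        return P[(P[:,0]>x0)&(P[:,0]<x1)&(P[:,1]>y0)&(P[:,1]<y1)&(P[:,2]>z0)&(P[:,2]<z1)]
    if n=="top":
        for (u,v) in [(470,320),(475,367),(277,352),(259,346),(385,300)]:
            print((u,v),c[int(v/1.5),int(u/1.5)])
    cx=np.load("top.npz")['c'][213,313]
    q=reg(cx[0]-.09,cx[0]+.09,cx[1]-.12,cx[1]+.12,.072,.1)
    r=cv2.minAreaRect((q[:,:2]*1000).astype(np.float32)); print('box all',len(q),r,np.median(q[:,2]))
    # cover only: erode by x
    qq=q[q[:,0]>cx[0]-.055]; r=cv2.minAreaRect((qq[:,:2]*1000).astype(np.float32)); print('cover',len(qq),r, np.percentile(qq,[2,98],axis=0))
    q3=q[q[:,0]<cx[0]-.06]; print('bail',len(q3),np.percentile(q3,[2,50,98],axis=0) if len(q3) else 0)
    t=np.load("top.npz")['c'][215,185]
    q=reg(t[0]-.12,t[0]+.1,t[1]-.13,t[1]+.13,.035,.05); r=cv2.minAreaRect((q[:,:2]*1000).astype(np.float32)); print('tray rim',t,len(q),r)
    q=reg(t[0]-.12,t[0]+.0,t[1]-.13,t[1]+.13,.066,.12); print('clip',len(q),np.percentile(q,[2,50,98],axis=0),q.mean(0))
T=np.load("top.npz")['im'][205:285,120:210]; save(T,"cand",7)
```

```text
scene deck z 0.0013209075681832605
box all 1141 ((482.8419494628906, -171.84288024902344), (135.2997283935547, 157.6376190185547), 5.187093257904053) 0.0866624056922689
cover 1046 ((496.1510925292969, -170.6771697998047), (108.6584701538086, 157.6175537109375), 5.094473361968994) [[ 0.45500067 -0.24086162  0.07367934]
 [ 0.55217328 -0.09192819  0.08992757]]
bail 90 [[ 0.41460502 -0.22483116  0.08276153]
 [ 0.42320528 -0.17171006  0.0882462 ]
 [ 0.43763529 -0.12873348  0.09235618]]
tray rim [0.49835609 0.19738077 0.00222144] 846 ((472.79803466796875, 196.41900634765625), (175.0908203125, 178.18807983398438), 87.15499114990234)
clip 173 [[0.41936316 0.20719457 0.06639701]
 [0.42803149 0.22306973 0.08241579]
 [0.46707921 0.23730962 0.09556692]] [0.43828371 0.22282342 0.0818934 ]
top deck z 1.2053865764638516e-05
(470, 320) [ 0.50071947 -0.16549199  0.08765209]
(475, 367) [ 0.41684211 -0.17261509  0.08840152]
(277, 352) [0.44109562 0.19335174 0.0221319 ]
(259, 346) [0.4494331  0.22259917 0.04812807]
(385, 300) [ 0.54196952 -0.00994117  0.03742228]
box all 1943 ((481.25762939453125, -170.9810791015625), (130.93728637695312, 151.2506561279297), 5.799351692199707) 0.08576047889917016
cover 1771 ((495.03704833984375, -169.11553955078125), (103.142822265625, 151.93406677246094), 4.765925407409668) [[ 0.45625647 -0.24033484  0.08113679]
 [ 0.54570538 -0.09502324  0.08901794]]
bail 162 [[ 0.41356258 -0.22231203  0.08428298]
 [ 0.42190576 -0.1729355   0.08817344]
 [ 0.43887855 -0.12779149  0.09188233]]
tray rim [0.49835609 0.19738077 0.00222144] 472 ((469.3746643066406, 198.84088134765625), (172.03395080566406, 179.02345275878906), 86.94159698486328)
clip 118 [[0.4212086  0.2072462  0.06674293]
 [0.4580781  0.22215289 0.08377095]
 [0.46896939 0.23799133 0.09526142]] [0.44627134 0.22189361 0.08295861]
```

View pics/cand.png

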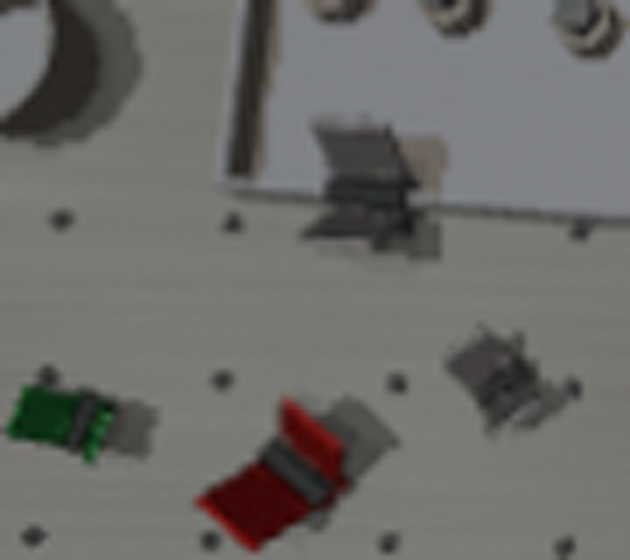

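The crop confirms the large grey clip on the tray rim (crop px 365,190). The small grey one (495,380), the red and the green stay. Next I move above the bail.

>>> {"api": "apply_moves", "payload": {"deltas": [[[2.5,2.6,0,6.8],[2.5,2.6,0,6.8],[2.5,2.6,0,6.8],[2.5,2.6,0,6.8],[2.5,2.6,0,6.8],[2.5,2.6,0,6.8],[2.5,2.6,0,6.8],[2.5,2.6,0,6.8],[2.5,2.6,0,6.9],[2.5,2.6,0,6.9],[2.5,2.6,0,6.9],[2.5,2.6,0,6.9]]], "grip": 0.33}}

```text
t: 1.6
tool_pos: [0.411, -0.1746, 0.2391]
tcp_rot: [-180.0, -0.0, 95.0]
ft_force: [0.3, -1.5, -0.2]
grip_width: 0.028
grip_force: 0.0
```

```bash
cat > bail.py <<'E'
from h import *
st=env.read_state(); print(st['t'],st['tool_pos'],st['tcp_rot'],st['grip_width'],env.finger_overhang)
im,d,c=cloud("wrist",st); save(im,"w1")
P=c.reshape(-1,3); P=P[~np.isnan(P[:,0])]
q=P[(P[:,2]>.07)&(P[:,2]<.1)&(P[:,0]>.38)&(P[:,0]<.6)&(P[:,1]>-.27)&(P[:,1]<-.07)]
print(len(q),np.percentile(q,[1,50,99],axis=0))
a=np.deg2rad(5); ux=np.array([np.cos(a),np.sin(a)])
s=(q[:,:2]-[.4165,-.1725])@ux
b=q[abs(s)<.012]; m=b[:,2]>.075; b=b[m]
if len(b)>5:
  f=np.polyfit(b[:,1],b[:,0],1); print('bar',b.mean(0),b.min(0),b.max(0),'yaw',np.rad2deg(np.arctan(-f[0])),len(b), 'z',np.percentile(b[:,2],[10,50,95]))
k=q[s>.042]; r=cv2.minAreaRect((k[:,:2]*1000).astype(np.float32)); print('cover',r,np.median(k[:,2]))
E
python3 bail.py
```

```text
1.6 [ 0.41104968 -0.17455865  0.23909286] [-1.79975627e+02 -1.01004094e-02  9.49976591e+01] 0.027987057327661987 0.008
17469 [[ 0.41321848 -0.24121204  0.07727817]
 [ 0.49434701 -0.16016061  0.08659463]
 [ 0.54647476 -0.09371849  0.09072556]]
bar [ 0.41814601 -0.17239216  0.0893965 ] [ 0.40894859 -0.22571965  0.08459898] [ 0.43278201 -0.12706202  0.09234588] yaw 5.5431317046190385 1181 z [0.08756526 0.08962585 0.09122332]
cover ((502.4608459472656, -168.21975708007812), (88.17475128173828, 150.62596130371094), 5.080698013305664) 0.08653809308422003
```

>>> {"api": "apply_moves", "payload": {"deltas": [[[0.7,0,-4,0.3],[0,0,-4,0],[0,0,-4,0],[0,0,-3,0],[0,0,-1,0],[0,0,0,0]]], "grip": 0.28, "squeeze": 30}}

```text
t: 2.4
tool_pos: [0.4174, -0.1756, 0.0794]
tcp_rot: [-180.0, -0.0, 95.1]
ft_force: [-0.7, 0.8, 0.6]
grip_width: 0.024
grip_force: 0.0
```

>>> {"api": "apply_moves", "payload": {"deltas": [[[0,0,0,0],[0,0,0,0],[0,0,0,0],[0,0,0,0]]], "grip": 0}}

```text
t: 2.9
tool_pos: [0.4184, -0.1759, 0.0802]
tcp_rot: [179.9, 0.0, 95.1]
ft_force: [1.8, 0.7, 6.7]
grip_width: 0.0088
grip_force: 30.0
```

```bash
python3 -c "
import numpy as np
q=np.linspace(0,2.4,31);a=np.deg2rad(5.2)
dx=12.8*(1-np.cos(q))+.4*np.sin(q);dz=12.8*np.sin(q)+.4*np.cos(q)-.4
A=np.round(np.c_[dx*np.cos(a),dx*np.sin(a),dz],2);print(np.round(np.diff(A,axis=0),2).tolist())"
```

```text
[[0.07, 0.01, 1.02], [0.16, 0.01, 1.01], [0.23, 0.02, 1.0], [0.31, 0.03, 0.98], [0.39, 0.04, 0.94], [0.46, 0.04, 0.92], [0.54, 0.05, 0.87], [0.6, 0.05, 0.82], [0.67, 0.06, 0.78], [0.72, 0.07, 0.72], [0.78, 0.07, 0.66], [0.83, 0.07, 0.6], [0.88, 0.08, 0.52], [0.91, 0.09, 0.46], [0.95, 0.08, 0.38], [0.97, 0.09, 0.3], [1.0, 0.09, 0.22], [1.01, 0.09, 0.14], [1.02, 0.1, 0.06], [1.02, 0.09, -0.02], [1.01, 0.09, -0.1], [1.01, 0.09, -0.18], [0.98, 0.09, -0.27], [0.96, 0.09, -0.34], [0.93, 0.09, -0.42], [0.9, 0.08, -0.49], [0.85, 0.07, -0.56], [0.81, 0.08, -0.63], [0.75, 0.07, -0.69], [0.7, 0.06, -0.75]]
```

>>> {"api": "apply_moves", "payload": {"deltas": [[[0.07,0.01,1.02],[0.16,0.01,1.01],[0.23,0.02,1.0],[0.31,0.03,0.98],[0.39,0.04,0.94],[0.46,0.04,0.92]]]}}

```text
schema error: expected 4 numbers
```

>>> {"api": "apply_moves", "payload": {"deltas": [[[0.07,0.01,1.02,0],[0.16,0.01,1.01,0],[0.23,0.02,1.0,0],[0.31,0.03,0.98,0],[0.39,0.04,0.94,0],[0.46,0.04,0.92,0]]]}}

```text
t: 3.65
tool_pos: [0.4336, -0.1742, 0.1385]
tcp_rot: [-180.0, 0.0, 95.1]
ft_force: [1.4, -2.5, -3.6]
grip_width: 0.0091
grip_force: 29.1
```

>>> {"api": "apply_moves", "payload": {"deltas": [[[0.54,0.05,0.87,0],[0.6,0.05,0.82,0],[0.67,0.06,0.78,0],[0.72,0.07,0.72,0],[0.78,0.07,0.66,0],[0.83,0.07,0.6,0],[0.88,0.08,0.52,0],[0.91,0.09,0.46,0],[0.95,0.08,0.38,0],[0.97,0.09,0.3,0],[1.0,0.09,0.22,0],[1.01,0.09,0.14,0]]]}}

```text
t: 5.15
tool_pos: [0.5325, -0.1648, 0.2033]
tcp_rot: [-180.0, -0.0, 95.1]
ft_force: [-3.4, 2.1, 7.9]
grip_width: 0.0083
grip_force: 31.3
```

>>> {"api": "apply_moves", "payload": {"deltas": [[[1.02,0.1,0.06,0],[1.02,0.09,-0.02,0],[1.01,0.09,-0.1,0],[1.01,0.09,-0.18,0],[0.98,0.09,-0.27,0],[0.96,0.09,-0.34,0],[0.93,0.09,-0.42,0],[0.9,0.08,-0.49,0]]]}}

```text
t: 6.15
tool_pos: [0.6112, -0.158, 0.1848]
tcp_rot: [180.0, 0.0, 95.1]
ft_force: [-1.3, 4.5, 1.9]
grip_width: 0.0083
grip_force: 31.7
```

>>> {"api": "apply_moves", "payload": {"deltas": [[[0.85,0.07,-0.56,0],[0.81,0.08,-0.63,0],[0.4,0.04,-0.35,0],[0.35,0.03,-0.34,0],[0.35,0.03,-0.37,0],[0.2,0.02,-0.22,0],[0.1,0.01,-0.1,0],[0,0,0,0]]]}}

```text
t: 7.15
tool_pos: [0.6412, -0.1553, 0.1594]
tcp_rot: [180.0, 0.0, 95.1]
ft_force: [0.6, 2.3, 1.3]
grip_width: 0.0084
grip_force: 32.0
```

Run:
```python
from h import *
st=env.read_state(); print(st['tool_pos'],st['ft_force'])
im,d,c=cloud("scene"); save(im[110:240,130:330],"open1",3.5)
```

```text
[ 0.64122332 -0.15527534  0.15943581] [0.64795018 2.28440054 1.30452862]
```

View pics/open1.png

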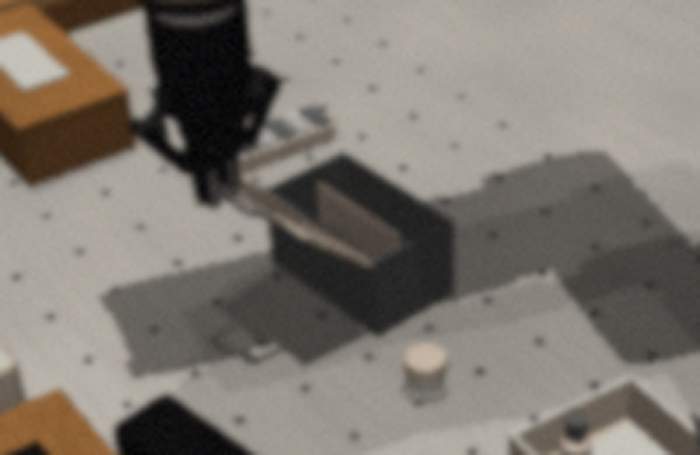

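The picture shows the cover held wide open at px (300,230), and the card edge visible in the box. The stop hasn't been felt yet, so I creep onto it.

>>> {"api": "apply_moves", "payload": {"deltas": [[[0.07,0.01,-0.07,0],[0.07,0.01,-0.08,0],[0,0,0,0]]]}}

```text
t: 7.58
tool_pos: [0.6425, -0.1551, 0.1578]
tcp_rot: [-180.0, 0.0, 95.1]
ft_force: [-0.7, 0.2, -0.7]
grip_width: 0.0089
grip_force: 32.1
```

>>> {"api": "apply_moves", "payload": {"deltas": [[[0.06,0.01,-0.08,0],[0.06,0.01,-0.08,0],[0,0,0,0]]]}}

```text
t: 7.95
tool_pos: [0.6429, -0.1551, 0.1573]
tcp_rot: [-180.0, 0.0, 95.0]
ft_force: [-12.2, 0.7, 15.7]
grip_width: 0.0087
grip_force: 33.7
```

>>> {"api": "apply_moves", "payload": {"deltas": [[[-0.05,0,0.05,0],[0,0,0,0],[0,0,0,0]]], "grip": 0.22}}

```text
t: 8.32
tool_pos: [0.6433, -0.1549, 0.1566]
tcp_rot: [-180.0, -0.0, 95.1]
ft_force: [0.1, -0.3, 0.3]
grip_width: 0.019
grip_force: 0.0
```

>>> {"api": "apply_moves", "payload": {"deltas": [[[0,0,1,0],[0,0,3,0],[0,0,4,0],[-2,0,2,0],[-4,0,0,0],[-5,0,0,0],[-5,-0.5,0,0],[0,0,0,0]]]}}

```text
t: 9.32
tool_pos: [0.4806, -0.1599, 0.2581]
tcp_rot: [180.0, 0.0, 95.0]
ft_force: [0.9, 0.4, 0.3]
grip_width: 0.0186
grip_force: 0.0
```

Run:
```python
from h import *
st=env.read_state(); print(st['t'],st['tool_pos'],st['tcp_rot'])
im,d,c=cloud("wrist",st); save(im,"card"); np.savez("card",im=im,c=c)
P=c.reshape(-1,3)
```

```text
9.325 [ 0.48062522 -0.15992627  0.25806629] [1.79974521e+02 2.12171600e-02 9.49947117e+01]
```

View pics/card.png

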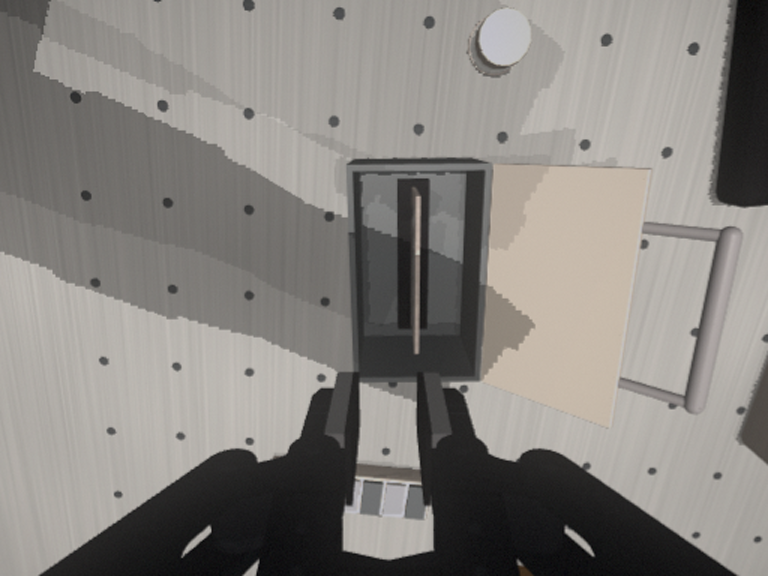

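```bash
cat >> h.py <<'E'
def rayz(name,uv,z,st):
    p=env.camera_params(name);K=np.array(p["mtx"])
    s=cv2.undistortPoints(np.array(uv,float).reshape(-1,1,2),K,np.array([p["k1"],0,0,0.])).reshape(-1,2)
    r=np.c_[s,np.ones(len(s))]
    if name=="wrist":
        H=np.array(p["hand_eye"]);W=R.from_euler('xyz',st["tcp_rot"],degrees=True).as_matrix()
        o=W@H[:3,3]+st["tool_pos"]; r=r@H[:3,:3].T@W.T
    else:
        E=np.linalg.inv(np.array(p["extrinsics"])); o=E[:3,3]; r=r@E[:3,:3].T
    return o+r*((z-o[2])/r[:,2])[:,None]
E
python3 - <<'E'
from h import *
st=env.read_state()
print('card',rayz("wrist",np.array([[416,189],[416,354]])/1.5,.076,st))
print('rim',rayz("wrist",np.array([[347,160],[491,161],[481,382]])/1.5,.08,st))
P=np.load("card.npz")['c'].reshape(-1,3)
q=P[(P[:,2]>.066)&(P[:,2]<.09)&(abs(P[:,0]-.501)<.02)&(abs(P[:,1]+.168)<.065)]
print(len(q),q.min(0),q.max(0),q.mean(0)); f=np.polyfit(q[:,1],q[:,0],1); print(f,np.rad2deg(np.arctan(-f[0])))
P=P[~np.isnan(P[:,0])]
q=P[(P[:,2]>.076)&(P[:,2]<.084)&(abs(P[:,0]-.501)<.052)&(abs(P[:,1]+.168)<.085)]
print(cv2.minAreaRect((q[:,:2]*1000).astype(np.float32)))
E
```

```text
card [[ 0.4959601  -0.10972801  0.076     ]
 [ 0.50821871 -0.22407004  0.076     ]]
rim [[ 0.45145389 -0.09564091  0.08      ]
 [ 0.53998354 -0.08840158  0.08      ]
 [ 0.55649294 -0.24000807  0.08      ]]
377 [ 0.49405277 -0.22276829  0.06608827] [ 0.50663111 -0.11359015  0.07902755] [ 0.50043373 -0.16759788  0.07597286]
[-0.09751159  0.484091  ] 5.569394670311684
((502.8494873046875, -168.27638244628906), (94.66840362548828, 150.36553955078125), 5.286410808563232)
```

The picture shows the cover resting on its stop (right, bail at px 710,320) and the card at (416,190–354). Now I move to view the clip.

>>> {"api": "apply_moves", "payload": {"deltas": [[[-0.4,3.7,0,-1],[-0.5,3.7,0,-1],[-0.5,3.7,0,-1],[-0.5,3.7,0,-1],[-0.5,3.7,0,-1],[-0.5,3.7,0,-1],[-0.4,3.7,0,-1],[-0.4,3.7,0,-1],[0,0,0,0],[0,0,0,0]]], "grip": 0.8}}

```text
t: 10.62
tool_pos: [0.4469, 0.1364, 0.257]
tcp_rot: [180.0, 0.0, 87.1]
ft_force: [-0.4, -0.7, 0.4]
grip_width: 0.0684
grip_force: 0.0
```

Run:
```python
from h import *
st=env.read_state(); print(st['t'],st['tool_pos'],st['tcp_rot'],st['grip_width'])
im,d,c=cloud("wrist",st); save(im,"clip"); np.savez("clip",im=im,c=c)
P=c.reshape(-1,3); P=P[~np.isnan(P[:,0])]
q=P[(P[:,2]>.06)&(P[:,2]<.11)&(abs(P[:,0]-.445)<.05)&(abs(P[:,1]-.222)<.04)]
print('clip',len(q),np.percentile(q,[1,50,99],axis=0),cv2.minAreaRect((q[:,:2]*1000).astype(np.float32)))
q=q[q[:,2]>.09]; print('tips',cv2.minAreaRect((q[:,:2]*1000).astype(np.float32)))
q=P[(P[:,2]>.038)&(P[:,2]<.049)&(P[:,0]>.41)&(P[:,0]<.6)&(P[:,1]>.09)&(P[:,1]<.3)]
print('rim',cv2.minAreaRect((q[:,:2]*1000).astype(np.float32)))
```

```text
10.625 [0.4469013  0.13635673 0.25699161] [1.79982391e+02 4.20285468e-03 8.71136954e+01] 0.06839427769772272
clip 1316 [[0.41719515 0.20758564 0.06043692]
 [0.43135379 0.22276637 0.08313053]
 [0.46609026 0.23778379 0.09522455]] ((441.5415344238281, 222.56935119628906), (30.036623001098633, 49.469390869140625), 87.22208404541016)
tips ((441.5641784667969, 222.82574462890625), (29.38620948791504, 49.52452850341797), 87.05558776855469)
rim ((496.34844970703125, 197.09304809570312), (169.86798095703125, 125.64895629882812), 87.19657135009766)
```

View pics/clip.png

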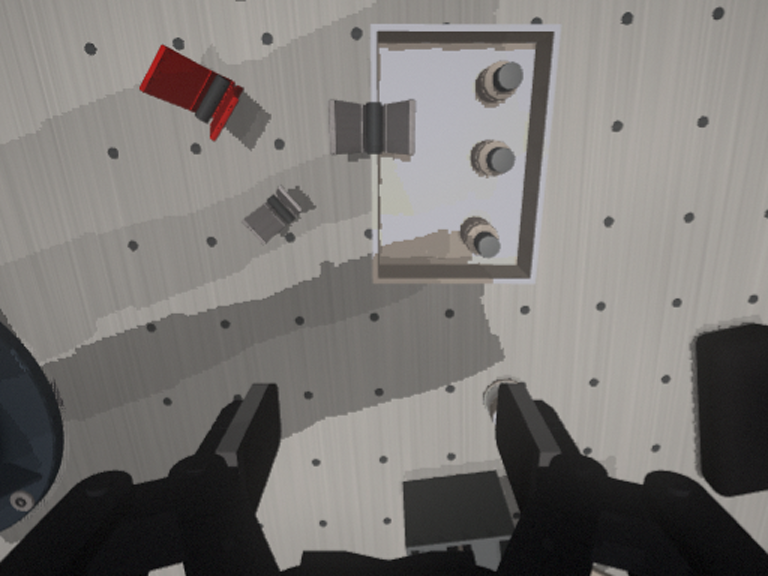

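The crop-free wrist view shows the grey clip on the rim at px (373,128), and the bottles at x≈495 px are clear of the finger span.

>>> {"api": "apply_moves", "payload": {"deltas": [[[-0.3,4.3,0,0],[-0.24,4.3,0,0],[0,0,-4,0],[0,0,-5,0],[0,0,-5,0],[0,0,-3,0],[0,0,-1.2,0],[0,0,0,0]]]}}

```text
t: 11.68
tool_pos: [0.4412, 0.2218, 0.075]
tcp_rot: [-180.0, 0.0, 87.0]
ft_force: [0.1, -0.3, 1.1]
grip_width: 0.0683
grip_force: 0.0
```

>>> {"api": "apply_moves", "payload": {"deltas": [[[0,0,0,0],[0,0,0,0],[0,0,0,0],[0,0,0,0],[0,0,0,0],[0,0,0,0]]], "grip": 0, "squeeze": 35}}

```text
t: 12.42
tool_pos: [0.4421, 0.2229, 0.0769]
tcp_rot: [179.8, -0.1, 87.1]
ft_force: [-3.6, 0.1, 14.8]
grip_width: 0.0189
grip_force: 35.3
```

>>> {"api": "apply_moves", "payload": {"deltas": [[[0,0,0.3,0],[0,0,0.7,0],[0,0,2,0],[0,0,4,0],[0,0,4,0],[0,0,3,0],[0,0,0,0]]]}}

```text
t: 13.3
tool_pos: [0.4419, 0.2227, 0.2174]
tcp_rot: [179.8, -0.1, 87.1]
ft_force: [0.2, -0.4, -0.3]
grip_width: 0.0184
grip_force: 34.5
```

```bash
cat > held.py <<'E'
from h import *
import sys
st=env.read_state(); print(st['t'],st['tool_pos'],st['tcp_rot'],st['grip_width'],st['grip_force'],st['ft_force'])
im,d,c=cloud("wrist",st)
sc,_,cs=cloud("scene")
W=R.from_euler('xyz',st["tcp_rot"],degrees=True).as_matrix()
p=env.camera_params("scene");E=np.array(p["extrinsics"]);x=E[:3,:3]@np.array(st["tool_pos"])+E[:3,3];uv=(np.array(p["mtx"])@x)[:2]/x[2];print('tcp px',uv)
u,v=uv.astype(int); u=np.clip(u,70,440);v=np.clip(v,60,310)
a=cv2.resize(im[190:384,100:412],(624,388)); b=cv2.resize(sc[v-40:v+60,u-50:u+50],(388,388),interpolation=cv2.INTER_CUBIC)
o=np.hstack([a,b]);save(o,sys.argv[1],.78)
t=(c-st["tool_pos"])@W
np.savez("held",t=t,im=im)
q=t.reshape(-1,3);q=q[~np.isnan(q[:,0])]
# points ahead of the fingertips near the tool axis
k=q[(abs(q[:,0])<.03)&(abs(q[:,1])<.04)&(q[:,2]>.010)&(q[:,2]<.075)]
print('ahead',len(k)); 
if len(k): print(np.percentile(k,[1,25,50,75,99],axis=0))
E
python3 held.py held1
```

```text
13.3 [0.44193652 0.22269956 0.21735449] [ 1.79793340e+02 -1.15807672e-01  8.70680974e+01] 0.01843328014580237 34.52465236186981 [ 0.20890249 -0.37234594 -0.31512332]
tcp px [343.817896   187.61308107]
ahead 1952
[[-0.01506509 -0.01641703  0.01117558]
 [-0.00277307 -0.00498686  0.02138616]
 [ 0.00668409 -0.00060954  0.02301464]
 [ 0.01426175  0.00420642  0.03388599]
 [ 0.01592985  0.01542768  0.05319073]]
```

View pics/held1.png

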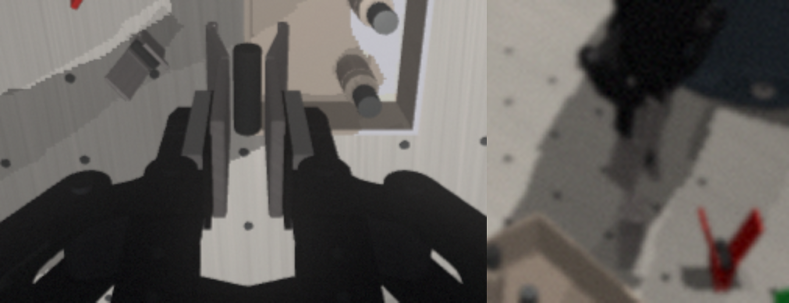

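Run:
```python
import numpy as np
t=np.load("held.npz")['t'].reshape(-1,3);t=t[~np.isnan(t[:,0])]
k=t[(abs(t[:,0])<.04)&(abs(t[:,1])<.04)&(t[:,2]>.010)&(t[:,2]<.085)]
def s(n,q): print(n,len(q),np.round(np.percentile(q,[1,50,99],axis=0)*1000,1).tolist() if len(q) else '')
b=k[abs(k[:,1])<.0065]; s('barrel',b); print(np.polyfit(b[:,0],b[:,2],1))
for sg in(1,-1):
    j=k[(k[:,1]*sg>.0065)]
    for lo,hi in((.01,.02),(.02,.03),(.03,.04),(.04,.05),(.05,.07)):
        s((sg,lo),j[(j[:,2]>lo)&(j[:,2]<hi)])
```

```text
barrel 1162 [[-15.3, -6.4, 11.4], [2.3, -0.4, 21.9], [16.0, 6.0, 28.4]]
[0.03862203 0.02181352]
(1, 0.01) 45 [[14.1, 6.5, 10.1], [14.8, 7.9, 14.6], [15.2, 9.4, 19.8]]
(1, 0.02) 55 [[8.7, 6.7, 20.1], [14.7, 8.7, 25.5], [15.3, 10.5, 29.7]]
(1, 0.03) 110 [[-5.7, 8.7, 30.3], [9.8, 11.7, 35.3], [15.0, 13.0, 39.8]]
(1, 0.04) 130 [[-10.5, 10.9, 40.2], [7.3, 13.9, 44.9], [15.0, 15.3, 49.9]]
(1, 0.05) 46 [[-11.5, 11.6, 50.2], [13.4, 15.3, 52.0], [15.2, 15.9, 55.7]]
(-1, 0.01) 57 [[13.9, -10.3, 10.6], [14.6, -8.2, 14.8], [15.3, -6.6, 19.4]]
(-1, 0.02) 61 [[6.7, -11.7, 20.4], [14.5, -9.5, 25.7], [15.1, -6.9, 30.0]]
(-1, 0.03) 117 [[-5.8, -14.0, 30.1], [10.5, -12.6, 35.4], [15.1, -9.4, 39.9]]
(-1, 0.04) 129 [[-10.1, -16.4, 40.2], [5.5, -14.9, 44.8], [15.1, -11.9, 49.8]]
(-1, 0.05) 40 [[-7.8, -16.9, 50.1], [13.2, -16.2, 51.7], [15.0, -12.9, 55.7]]
```

The picture shows the clip gripped centrally and upright: barrel at px (247,90), jaws gaping either side. Carry it over the card.

>>> {"api": "apply_moves", "payload": {"deltas": [[[0.5,-3.25,0,0.7],[0.5,-3.25,0,0.7],[0.5,-3.25,0,0.7],[0.5,-3.25,0,0.7],[0.5,-3.25,0,0.7],[0.5,-3.25,0,0.7],[0.5,-3.25,0,0.7],[0.5,-3.25,0,0.7],[0.5,-3.25,0,0.7],[0.5,-3.25,0,0.7],[0.5,-3.25,0,0.7],[0.5,-3.25,0,0.7]]]}}

```text
t: 14.9
tool_pos: [0.5003, -0.1688, 0.2136]
tcp_rot: [-179.9, -0.0, 95.5]
ft_force: [0.8, -0.7, -0.7]
grip_width: 0.0188
grip_force: 34.5
```

>>> {"api": "apply_moves", "payload": {"deltas": [[[0,0,-2,0],[0,0,-2,0],[0,0,-1,0],[0,0,0,0]]]}}

```text
t: 15.4
tool_pos: [0.5003, -0.1675, 0.164]
tcp_rot: [-179.9, -0.0, 95.5]
ft_force: [0.1, 0.1, -1.0]
grip_width: 0.0188
grip_force: 34.5
```

```bash
python3 held.py over1
python3 - <<'E'
from h import *
st=env.read_state(); im,d,c=cloud("wrist",st); P=c.reshape(-1,3); P=P[~np.isnan(P[:,0])]
print(st['tool_pos'],st['tcp_rot'])
q=P[(P[:,2]>.066)&(P[:,2]<.086)&(abs(P[:,0]-.501)<.02)&(abs(P[:,1]+.168)<.065)]
print(len(q),np.percentile(q,[1,50,99],axis=0)); 
if len(q)>20: f=np.polyfit(q[:,1],q[:,0],1); print('x at mid',np.polyval(f,-.1675),'yaw',np.rad2deg(np.arctan(-f[0])))
E
```

```text
15.4 [ 0.50026316 -0.1675392   0.16399958] [-1.79903011e+02 -4.26721349e-02  9.54742831e+01] 0.018754136192030677 34.5253586769104 [ 0.10326968  0.13981805 -1.00056537]
tcp px [231.22070316 144.97190015]
ahead 1947
[[-0.01509818 -0.01642659  0.01097412]
 [-0.00271326 -0.00500834  0.0214151 ]
 [ 0.00671885 -0.000619    0.02300004]
 [ 0.01438884  0.00418135  0.03398002]
 [ 0.01600917  0.01542932  0.05332475]]
[ 0.50100604 -0.16777255  0.16520619] [1.79987011e+02 8.44005130e-03 9.54761246e+01]
346 [[ 0.49456747 -0.17448271  0.07245297]
 [ 0.49823906 -0.14242585  0.0769713 ]
 [ 0.50218695 -0.11359072  0.07870741]]
x at mid 0.5006509825573151 yaw 5.512756513260598
```

View pics/over1.png

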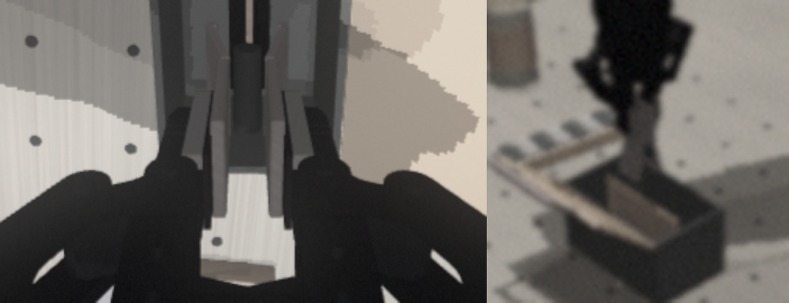

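The picture shows the card line at px (248,20), in line with the barrel (247,90). Lower it.

>>> {"api": "apply_moves", "payload": {"deltas": [[[0.04,0,-1.2,0],[0,0,-1.2,0],[0,0,-0.9,0],[0,0,-0.6,0],[0,0,-0.4,0],[0,0,0,0],[0,0,0,0]]]}}

```text
t: 16.42
tool_pos: [0.5014, -0.1679, 0.1221]
tcp_rot: [180.0, 0.0, 95.5]
ft_force: [0.5, 0.6, -1.1]
grip_width: 0.0184
grip_force: 34.5
```

```bash
python3 held.py final
```

```text
16.425 [ 0.50143323 -0.16790003  0.12207573] [1.79979161e+02 1.18668405e-02 9.54654998e+01] 0.018395028603900906 34.524861574172974 [ 0.4985898   0.594498   -1.12613044]
tcp px [231.43603691 156.93821966]
ahead 2191
[[-0.01489979 -0.0163952   0.01104538]
 [-0.00157583 -0.00442703  0.02157225]
 [ 0.00868431 -0.00061607  0.02357969]
 [ 0.01464318  0.00420247  0.04114068]
 [ 0.02814553  0.03996833  0.05872815]]
```

View pics/final.png

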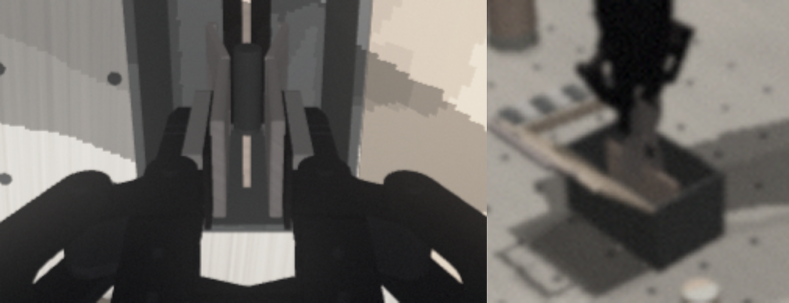

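The card runs centred between the jaws (px 247 along its length), 12 mm inside them, with no contact force. Hand in.

```bash
python3 -c "
from cell import env
print(env.sign_off())"
```

```text
the job is handed in; nothing more can be done
None
```

The job is handed in at about 16.5 s on the robot's clock: the cover rests on its back stop, and the clip is held wide open, upright, straddling the middle of the card with no contact force measured.

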